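# Dispense one sweet with the advance lever

## Robot

A 6-joint arm with a two-finger parallel gripper is mounted at the origin on a cart in front of the work surface, level with it; the furniture and walls round the work are solid. World frame = base frame: x ahead of the robot, y to its left, z up, the work surface at z = 0. Lengths are in m, angles in rad, forces in N, time in s.
With the tool pointing down it reaches from about 0.35 to 0.775 m from the base axis. Payload 5.5 kg.
Tool frame: the origin (TCP) lies between the finger pads; the fingertips stand 8 mm ahead of it and the grasp point (between the pads) lies 11 mm behind it; z points along the fingers, y is the line along which they close (so a half turn about z gives the same grasp; the last joint's range is limited). The gripper opens to 85 mm and grips with 20 to 120 N. Pads are 22 mm wide; open, the fingers measure 114 mm over their backs; the gripper's body (76 mm by 85 mm) begins 54 mm behind the grasp point. The pads swing forward as they close: fully open they stand 13 mm farther back than shut.
Start: joints at [1.209, 0.313, 0.046, 1.304, 0, 1.431], TCP at [0.127, 0.561, 0.239] pointing down, gripper open.
Joint ranges: [-2.76, 2.76], [-0.86, 1.69], [-1.03, 1.26], [-2.2, 2.34], [-1.47, 1.5], [-3.14, 3.14]. Speed limits (rad/s): [2.57, 2.57, 3.14, 3.14, 3.14, 3.14].

## Interface

Orientations are given as a unit quaternion [w, x, y, z].
In Python, from workcell import status, vision, job gives the robot as it stands. The module is installed in compiled form; this text tells all that it offers.
- The arm moves only by the tool apply_moves, never from a script. Its argument "moves" is one flat list of numbers, 6 for each row, row after row: the shift along the world's x, y, z in units of 25 mm (1.0 is 25 mm), then the turn, a rotation vector about the world's x, y, z in rad. In form: [x, y, z, rx, ry, rz, x, y, z, rx, ry, rz, ...]. A call has 1 to 20 rows; each row is the pose to reach, as a shift and turn from the pose commanded when the call began; what a row does not reach only later rows make up. A row lasts 1/12 s, in which the tool goes at most 41.7 mm and 7.16 degrees, less where a joint would pass 70% of its speed; a pose out of reach is approached as far as the arm can. A call with a gripper value outside its range is refused whole. "claw" is the opening in per cent of the stroke, from 0 (shut) to 100 (fully open), set as the call begins (left out, the last holds). The fingers move at their own pace and stop on an object; "newtons" is the grip in N (left out, the last holds). Time passes only in rows, so rows that repeat a pose let the fingers close. It gives the time, the measured TCP pose, the force, the opening and the grip force at its end, in the units of the state.
- status.get_state(): the state, without advancing time (a new reading comes with each control period).
- vision.read_camera(name): name is "side" or "top"; returns a dict with "image" (420x560x3 uint8, blue, green, red), "camera_matrix" (3x3 intrinsics, pixels), "camera_from_world" (4x4, takes a point from world to camera coordinates). Camera axes: x right, y down, z forward; pixel columns grow to the right and rows downward; lengths in m; the calibration is good to about 2 mm. A picture is of the moment at which its call begins. There is no depth.
- job.hand_in(): hands the job in; it is judged then, once.
The state is a dict: "clock": time; "joint_pos": joint angles; "qvel": joint speeds; "tau": joint torques, N m; "tcp_pos": TCP position; "orientation": TCP orientation; "wrist_force": force on the tool from outside, world axes, zero at the start; "ft_torque": the same for the moment, N m; "finger_gap": finger opening in m; "grip_force": force on a finger pad.
Only numpy, scipy, OpenCV 4.12 (cv2) and the standard library are available. Lean on these libraries where they do the work, as an engineer would, in place of code of your own. Each camera call takes 0.05 s, during which the arm holds its last target. There are 200 camera calls.

## Task

Get me one sweet from the blue dispenser: slide the clear guard fully back, swing the sprung lever round until you feel it come up against its stop, and press it there firmly but without forcing it (the orange gate lifts; forced further it over-travels) until the red sweet has rolled down to the end of the chute. Then let the lever spring back home and slide the guard fully shut again, leaving the mug, the tin and the jar where they stand.

Things in the scene. Friction and masses are not known exactly. Their poses are not given: they have to be found in the camera images.
- dispenser: Fixed dispenser: blue housing 235 (x) by 260 mm (y -125 to +135), flat top at 70 mm. Origin on the worktop under its middle; -x is its front (towards the robot), +y its left. On top: sliding guard at the left, lever in the middle; at the right (y -120 to -64) a white chute sloping to the front, with an orange gate at x = -2 (guides to z = 160 mm) and a clear hopper (x 40 to 115, to z = 220 mm).
- guard (a joint): Slide of the guard along the dispenser's +x (m). 0 = shut, covering the lever's knob at home; 0.10 = fully back, knob uncovered. Friction about 2 N; it stays where it is left. It may start up to 20 mm ajar.
- guard_handle (a point): Centre of the orange grip fin on the guard's clear roof, 152 mm above the worktop. The fin is 12 mm thick along the dispenser's x (the slide), 50 mm long along its y, and stands from z = 134 mm (roof's upper face) to 167 mm. The roof reaches 57 mm before and behind the fin and from y = 37 to 135 mm of the dispenser.
- lever (a joint): Lever angle about lever_pivot (rad), anticlockwise from above. 0 = home. Spring: 3 N at the knob at 0, 6 N at 1 rad, linear, pulls it home. The stop lies hidden between 0.50 and 0.85 rad, differs each run, and must be felt: a rubber buffer that yields 0.012 rad (1.4 mm) per N at the knob. Some 5 N over the spring's pull lifts the gate enough; 12 N over it is too much.
- lever_knob (a point): Centre of the black upright knob on the lever's end, 105 mm above the worktop: 20 mm thick, from z = 84 to 126 mm. It runs on a circle of 120 mm radius about lever_pivot; at home it lies 145 degrees anticlockwise from the dispenser's +x axis (front left of the pivot). Push it sideways from its home side or take it from above. The steel arm below it tops out at z = 85 mm.
- lever_pivot (a point): A point on the lever's upright axis at the knob's mid height (105 mm above the worktop).
- gate (a joint): How far the orange gate is lifted (m). 0 until the lever meets its stop, then it rises as the lever is pressed on, and falls when the lever leaves the stop. From about 0.030 the sweet passes under it; over 0.090 the mechanism has been forced.
- sweet_center (a point): Centre of the loose red sweet, a hard ball of 38 mm diameter. It waits in the chute behind the gate, at x = +20 mm of the dispenser; once let go it rolls down by itself to the chute's front end, to about x = -92, y = -93, z = 98 mm of the dispenser.
- tea_mug: Bystander: green and white mug, 87 mm wide, 91 mm tall, front left of the dispenser. Origin under its middle.
- herring_tin: Bystander: low round food tin, 86 mm across, 40 mm tall, left of the dispenser. Origin under its middle.
- jar_1: Bystander: glass jar with a grey lid, 71 mm across, 110 mm tall, left of the dispenser, under the wall cabinet, whose underside hangs 0.45 m over the worktop where x > 0.52 and y > 0.12 m: come in to the dispenser from the front, not under it. Origin under the jar's middle.
There are look-alikes about, which are no part of the job. There is more than one size of the part that bears sweet_center; the job needs the middle-sized.

How it is judged:
By the outcome, as a careful person would: the job done as asked, in the order asked, and still so for the second after the job is handed in, with the robot touching nothing.
It also fails if it takes over 72 s, if anything falls off the work surface, if the arm or the gripper's body presses on something with over 40 N, if the wrist force passes 120 N, or if a joint passes its speed limit or range.

## Working session

There is one attempt and no reset: what is moved stays moved. The work goes in short steps, Python scripts to look and compute and a tool call to move; the robot and the scene stay as the last step left them, time stands still between calls to the robot, and variables do not carry over. Pictures are saved under pics/ and viewed, at most 10 in all, crops included, and the job is handed in when it is done.

Besides the shell and the picture viewer there is one more tool, called after ">>>" by a JSON object that holds its "op" and its "data", one argument or row to a line. apply_moves: Moves the arm, as the interface text tells. Its arguments: {"type":"object","properties":{"moves":{"type":"array","items":{"type":"number"}},"claw":{"type":"number"},"newtons":{"type":"number"}},"required":["moves"]}

```bash
mkdir -p pics; python3 - <<'E'
from workcell import status, vision
import cv2,numpy as np
for n in("top","side"):
    r=vision.read_camera(n); cv2.imwrite(f"pics/{n}0.png",r["image"])
    print(n,np.round(r["camera_matrix"],1).tolist(),np.round(r["camera_from_world"],3).tolist())
print(status.get_state())
E
```

```text
top [[381.6, 0.0, 273.4], [0.0, 381.6, 205.4], [0.0, 0.0, 1.0]] [[0.005, -1.0, -0.008, 0.037], [-0.993, -0.004, -0.121, 0.645], [0.121, 0.009, -0.993, 1.025], [0.0, 0.0, 0.0, 1.0]]
side [[442.9, 0.0, 267.4], [0.0, 442.9, 207.9], [0.0, 0.0, 1.0]] [[0.934, -0.358, 0.02, -0.565], [-0.201, -0.567, -0.799, 0.231], [0.297, 0.742, -0.601, 0.837], [0.0, 0.0, 0.0, 1.0]]
{'clock': 0.1, 'joint_pos': array([ 1.20937221e+00,  3.13945198e-01,  4.51058206e-02,  1.30359300e+00,
       -1.16228405e-05,  1.43119325e+00]), 'qvel': array([ 0.00044981, -0.00227502,  0.00243239,  0.00019222, -0.00071215,
       -0.00165872]), 'tau': array([ 3.89119115e-03, -4.81724381e+01,  2.99244279e+01,  1.26888053e-02,
        1.12036571e-05,  1.83472804e-05]), 'tcp_pos': array([0.12636351, 0.56049927, 0.23849211]), 'orientation': array([-1.97159543e-04,  1.10683228e-01,  9.93855399e-01, -7.93930757e-04]), 'wrist_force': array([-0.19008418, -0.54194773,  0.23835222]), 'ft_torque': array([ 0.00485227,  0.01776707, -0.00061658]), 'grip_force': 0.0, 'finger_gap': 0.0852426109016215}
```

View pics/top0.png

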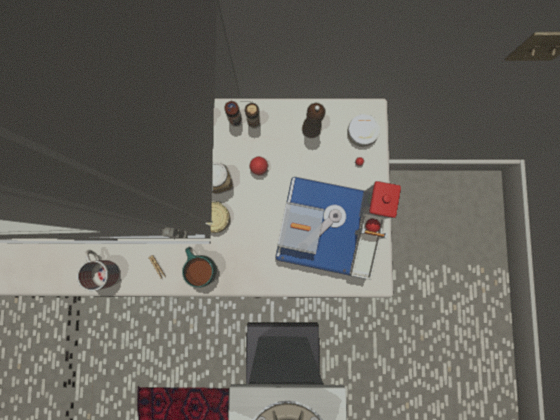

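View pics/side0.png

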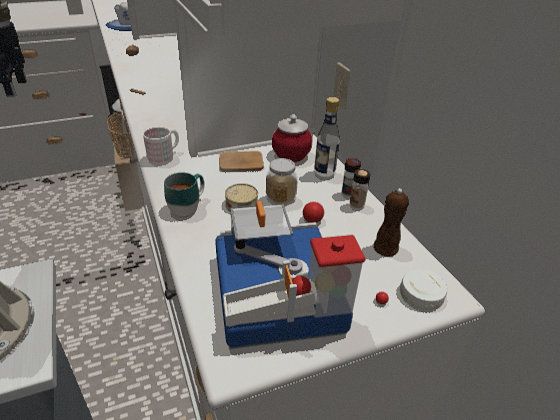

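The top view shows the dispenser as a blue box with corners near (290,178), (277,263) and (358,275). The guard's fin is at (300,227), the lever pivot at (335,215), the gate at (373,233) and the chute at the right.

Red-sweet candidates in the top view:
- (372,226): in the chute behind the gate, and the middle-sized one. This is the one I want.
- (259,166): large, loose on the table.
- (359,161): small, loose on the table.
- The red hopper lid at (385,200) is not a sweet.

Orange candidates are the fin at (300,227), which I want, and the gate at (373,233). Next I'll measure.

```bash
cat > h.py <<'E'
from workcell import status, vision
import cv2,numpy as np
def ray(r,uv):
    K=r["camera_matrix"];T=r["camera_from_world"];R=T[:3,:3];c=-R.T@T[:3,3]
    return c,R.T@np.linalg.solve(K,[uv[0],uv[1],1])
def plane(r,uv,z):
    c,d=ray(r,uv);return c+d*(z-c[2])/d[2]
def two(a,ua,b,ub):
    c1,d1=ray(a,ua);c2,d2=ray(b,ub)
    s=np.linalg.lstsq(np.c_[d1,-d2],c2-c1,rcond=None)[0]
    p,q=c1+s[0]*d1,c2+s[1]*d2
    return (p+q)/2,np.linalg.norm(p-q)
def proj(r,p):
    q=r["camera_from_world"]@np.r_[p,1];q=r["camera_matrix"]@q[:3];return q[:2]/q[2]
def blobs(img,lo,hi,mn=15):
    m=cv2.inRange(cv2.cvtColor(img,cv2.COLOR_BGR2HSV),lo,hi)
    n,l,s,c=cv2.connectedComponentsWithStats(m)
    return [(np.round(c[i],1).tolist(),s[i].tolist()) for i in range(1,n) if s[i][4]>=mn],m
E
python3 - <<'E'
from h import *
t=vision.read_camera("top");s=vision.read_camera("side")
for n,r in(("t",t),("s",s)):
    print(n,"orange",blobs(r["image"],(8,150,100),(22,255,255))[0])
    b,m=blobs(r["image"],(105,120,40),(125,255,255),300);print(n,"blue",b)
    if n=="t":
        m=cv2.morphologyEx(m,cv2.MORPH_OPEN,np.ones((3,3)))
        cn=cv2.findNonZero(m);h=cv2.convexHull(cn);print(cv2.approxPolyDP(h,3,True)[:,0].tolist())
a=t["image"][165:285,265:415];b=s["image"][190:350,205:375]
cv2.imwrite("pics/crop0.png",np.hstack([cv2.resize(a,(440,352),interpolation=2)[:352], cv2.resize(b,(360,352),interpolation=2)]))
E
```

```text
t orange []
t blue [([330.5, 223.6], [284, 178, 79, 96, 3417])]
[[362, 191], [348, 273], [285, 259], [296, 179]]
s orange [([181.5, 186.9], [178, 186, 9, 3, 21]), ([260.4, 209.0], [257, 201, 8, 18, 86]), ([288.6, 274.9], [286, 266, 7, 18, 45])]
s blue [([288.9, 244.0], [245, 227, 76, 44, 1341]), ([240.6, 267.6], [216, 236, 66, 68, 2087]), ([285.7, 329.3], [223, 313, 129, 34, 2364])]
```

View pics/crop0.png

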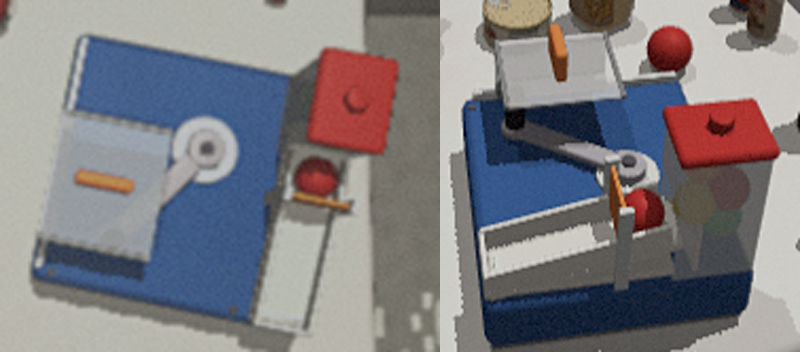

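The crop confirms the choice: the fin is at (300.5,227) in the top view and (260,209) in the side view, the pivot is at (335.6,215.8), and the middle-sized sweet sits behind the gate. Now the frame.

```bash
python3 - <<'E'
from h import *
t=vision.read_camera("top");s=vision.read_camera("side")
C=lambda x,y:(265+x*150/440,165+y*120/352)
S=lambda x,y:(205+(x-440)*170/360,190+y*160/352)
bl=plane(t,C(80,37),.07);fl=plane(t,C(36,272),.07)
print("BL",bl,"FL",fl,np.linalg.norm(bl-fl),"yawL",np.arctan2(*(bl-fl)[[1,0]]))
f1,f2=plane(t,C(42,268+2),.07),plane(t,C(245,315),.07);d=f1-f2;print("front yaw",np.arctan2(-d[0],d[1]))
b1,b2=plane(t,C(85,37),.07),plane(t,C(290,72),.07);d=b1-b2;print("back yaw",np.arctan2(-d[0],d[1]))
p1,p2=plane(t,C(77,176),.167),plane(t,C(132,184),.167);d=p1-p2;print("fin",(p1+p2)/2,np.linalg.norm(d),np.arctan2(-d[0],d[1]))
print("fin2",two(t,C(104.5,182),s,(260.4,209)))
print("piv",two(t,C(207,149),s,S(629,165)), plane(t,C(207,149),.09))
print("knob side",plane(s,S(515,108),.126),plane(s,S(515,118),.105))
r=two(t,C(316,176),s,S(643,210));print("sweet",r)
for n,r in(("t",t),("s",s)):
    print(n,"red",blobs(r["image"],(0,140,60),(7,255,255),30)[0])
E
```

```text
BL [ 0.71777867 -0.01147689  0.07      ] FL [0.50066053 0.02872841 0.07      ] 0.2208093153974632 yawL -0.18310297367376482
front yaw -0.21144032073682661
back yaw -0.16883919329857794
fin [ 0.57805955 -0.02768137  0.167     ] 0.04607031533901473 -0.14051843513670162
fin2 (array([ 0.57650996, -0.02793869,  0.1619552 ]), np.float64(0.0004495350774733259))
piv (array([ 0.61218658, -0.12590589,  0.08412277]), np.float64(9.738071046772331e-05)) [ 0.61158066 -0.12498046  0.09      ]
knob side [ 0.5221737  -0.06225107  0.126     ] [ 0.52503157 -0.05239337  0.105     ]
sweet (array([ 0.58459985, -0.21356917,  0.12416467]), np.float64(0.0012411763415133873))
t red [([258.0, 164.5], [250, 157, 17, 16, 192]), ([359.3, 160.9], [356, 158, 7, 7, 38]), ([384.8, 199.0], [370, 182, 31, 35, 841]), ([372.9, 226.0], [366, 220, 14, 12, 89])]
s red [([312.9, 211.3], [303, 202, 21, 20, 297]), ([336.9, 250.3], [311, 235, 54, 32, 1243]), ([301.3, 284.4], [292, 276, 19, 20, 218]), ([381.7, 297.4], [376, 292, 12, 12, 107])]
```

Estimates in the world frame:
- Yaw is about -0.18, so the dispenser's +x is (0.984,-0.179).
- The dispenser origin is near (0.584,-0.118).
- The fin is at (0.577,-0.028).
- The pivot is at (0.612,-0.125), which puts the knob's home near (0.528,-0.040).

I'll push with closed fingers and start by coming in from the front.

>>> {"op": "apply_moves", "data": {
  "moves": [12.9,-22.4,0.8,0,0,0,12.9,-22.4,0.8,0,0,0,12.9,-22.4,0.8,0,0,0,12.9,-22.4,0.8,0,0,0,12.9,-22.4,0.8,0,0,0,12.9,-22.4,0.8,0,0,0,12.9,-22.4,0.8,0,0,0,12.9,-22.4,0.8,0,0,0,12.9,-22.4,0.8,0,0,0,12.9,-22.4,0.8,0,0,0,12.9,-22.4,0.8,0,0,0,12.9,-22.4,0.8,0,0,0,12.9,-22.4,0.8,0,0,0,12.9,-22.4,0.8,0,0,0,12.9,-22.4,0.8,0,0,0,12.9,-22.4,0.8,0,0,0,12.9,-22.4,0.8,0,0,0,12.9,-22.4,0.8,0,0,0],
  "claw": 0,
  "newtons": 60
}}

```text
clock: 1.8
tcp_pos: [0.4492, -0.0001, 0.259]
orientation: [-0.0, 0.112, 0.994, 0.0]
wrist_force: [-0.3, 0.2, -0.8]
finger_gap: -0.0
grip_force: 0.0
```

>>> {"op": "apply_moves", "data": {
  "moves": [1.8,-0.42,0,0,0,0,3.6,-0.84,0,0,0,0,3.6,-0.84,0,0,0,0,3.6,-0.84,-1.2,0,0,0,3.6,-0.84,-2.4,0,0,0,3.6,-0.84,-3.2,0,0,0,3.6,-0.84,-3.6,0,0,0,3.6,-0.84,-3.6,0,0,0,3.6,-0.84,-3.6,0,0,0]
}}

```text
clock: 2.55
tcp_pos: [0.5386, -0.0191, 0.1698]
orientation: [-0.0, 0.11, 0.994, 0.0]
wrist_force: [0.1, 0.6, -0.5]
finger_gap: 0.0
grip_force: 0.0
```

```bash
python3 - <<'E'
from h import *
for n,(y,x) in(("top",(150,250)),("side",(150,190))):
    r=vision.read_camera(n); im=r["image"]; p=status.get_state()["tcp_pos"]
    c=cv2.resize(im[y:y+140,x:x+140],(400,400),interpolation=cv2.INTER_CUBIC)
    globals()[n]=c; print(proj(r,p))
cv2.imwrite("pics/c1.png",np.hstack([top,side]))
print(status.get_state()["wrist_force"])
E
```

```text
[297.38152599 242.23567345]
[241.83981193 206.66931571]
[1.3143028  0.51804465 0.30477958]
```

View pics/c1.png

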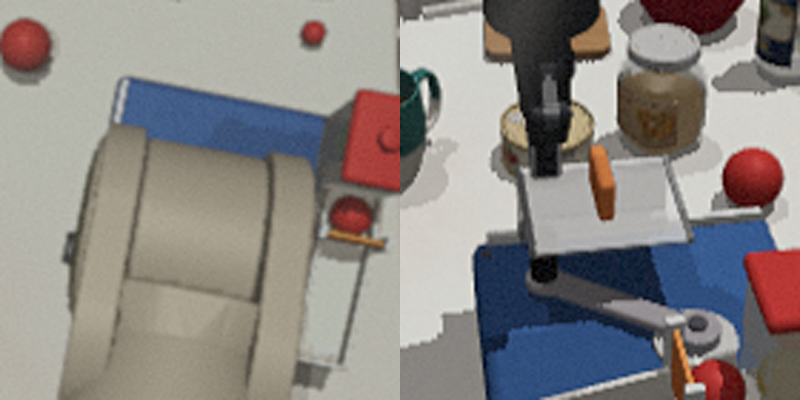

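The side crop shows the closed fingers at (548,165), just in front of the orange fin (603,182) and above the roof. I'll push the guard back.

>>> {"op": "apply_moves", "data": {
  "moves": [0.24,-0.04,0,0,0,0,0.47,-0.09,0,0,0,0,0.71,-0.13,0,0,0,0,0.94,-0.17,0,0,0,0,1.18,-0.22,0,0,0,0,1.42,-0.26,0,0,0,0,1.65,-0.3,0,0,0,0,1.89,-0.34,0,0,0,0,2.12,-0.39,0,0,0,0,2.36,-0.43,0,0,0,0,2.6,-0.47,0,0,0,0,2.83,-0.52,0,0,0,0,3.07,-0.56,0,0,0,0,3.3,-0.6,0,0,0,0,3.54,-0.64,0,0,0,0,3.7,-0.67,0,0,0,0,3.7,-0.67,0,0,0,0]
}}

```text
clock: 4.07
tcp_pos: [0.6328, -0.0369, 0.1692]
orientation: [0.001, 0.111, 0.994, 0.0]
wrist_force: [-0.1, 0.5, 0.4]
finger_gap: -0.0001
grip_force: 0.0
```

>>> {"op": "apply_moves", "data": {
  "moves": [0.08,-0.01,0,0,0,0,0.16,-0.03,0,0,0,0,0.24,-0.04,0,0,0,0,0.32,-0.06,0,0,0,0,0.39,-0.07,0,0,0,0]
}}

```text
clock: 4.48
tcp_pos: [0.6413, -0.0385, 0.1693]
orientation: [-0.0, 0.111, 0.994, 0.0]
wrist_force: [-2.4, -0.1, -0.7]
finger_gap: -0.0003
grip_force: 1.0
```

```bash
python3 - <<'E'
from h import *
s=vision.read_camera("side");b=blobs(s["image"],(8,150,100),(22,255,255))[0];print(b)
for x in b: print(plane(s,x[0],.155))
E
```

```text
[([181.5, 186.8], [176, 186, 12, 3, 25]), ([299.9, 206.4], [297, 198, 7, 15, 57]), ([288.6, 275.0], [286, 266, 7, 18, 48])]
[0.44592302 0.11246395 0.155     ]
[ 0.65920875 -0.03808462  0.155     ]
[ 0.56041186 -0.2100348   0.155     ]
```

>>> {"op": "apply_moves", "data": {
  "moves": [0.06,-0.01,0,0,0,0,0.12,-0.02,0,0,0,0,0.18,-0.03,0,0,0,0,0.24,-0.04,0,0,0,0]
}}

```text
clock: 4.87
tcp_pos: [0.6451, -0.0391, 0.1692]
orientation: [-0.002, 0.111, 0.994, 0.0]
wrist_force: [-11.7, 1.6, 5.9]
finger_gap: 0.0
grip_force: 6.0
```

The end stop is felt at -12 N, so the guard is fully back. I'll back off, rise, turn the tool face along the lever's tangent, and look.

>>> {"op": "apply_moves", "data": {
  "moves": [-0.39,0.07,0,0,0,0,-0.39,0.07,1.0,0,0,0,-0.39,0.07,2.4,0,0,0,-0.8,0.1,3.0,0,0,-0.12,-2.0,0.5,3.0,0,0,-0.24,-3.2,0.8,3.0,0,0,-0.36,-3.8,1.0,3.0,0,0,-0.48,-3.8,1.0,3.0,0,0,-0.57,-3.8,1.0,3.0,0,0,-0.57,-3.8,1.0,3.0,0,0,-0.57]
}}

```text
clock: 5.7
tcp_pos: [0.5532, -0.0146, 0.2451]
orientation: [0.001, 0.384, 0.923, 0.0]
wrist_force: [0.9, -0.1, 0.6]
finger_gap: -0.0001
grip_force: 0.0
```

```bash
python3 - <<'E'
from h import *
s=vision.read_camera("side");b=blobs(s["image"],(8,150,100),(22,255,255))[0]
im=s["image"]; cv2.imwrite("pics/c2.png",cv2.resize(im[160:300,200:360],(800,600)[:1]+(700,) if 0 else (640,560),interpolation=cv2.INTER_CUBIC))
g=im.max(axis=2); m=(g<45).astype(np.uint8); n,l,st,c=cv2.connectedComponentsWithStats(m[215:265,225:270])
for i in range(1,n):
    if st[i][4]>15: print(c[i]+[225,215],st[i])
for p in((.5276,-.04,.126),(.5276,-.04,.084),(.612,-.125,.09),(.645,-.039,.16)): print(p,proj(s,p))
print(b,status.get_state()["wrist_force"],status.get_state()["tcp_pos"])
E
```

```text
[239.82098765 238.85185185] [ 10  15  10  19 162]
(0.5276, -0.04, 0.126) [239.52572389 231.61699401]
(0.5276, -0.04, 0.084) [239.89900713 247.22636707]
(0.612, -0.125, 0.09) [294.12049232 262.5670604 ]
(0.645, -0.039, 0.16) [293.88797165 206.08083164]
[([181.3, 186.8], [176, 186, 12, 3, 23]), ([301.1, 206.2], [297, 198, 9, 19, 82]), ([288.6, 274.9], [286, 266, 7, 18, 47])] [-0.68804826 -1.23548584 -0.31434047] [ 0.55330397 -0.01473272  0.24481979]
```

View pics/c2.png

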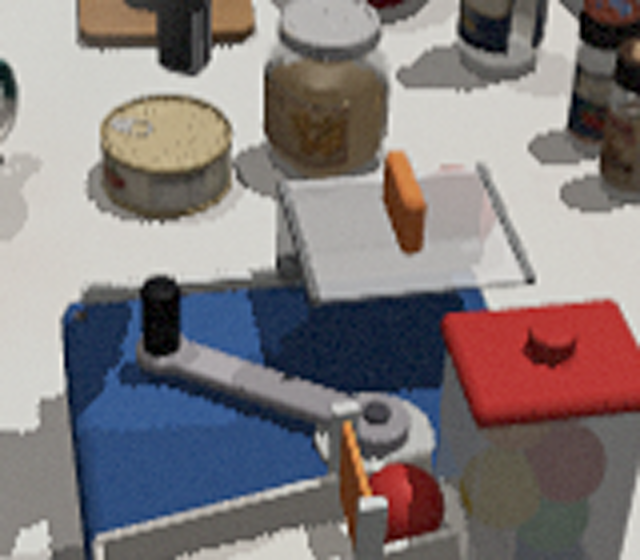

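The crop shows the guard fully back and the knob clear at (160,315), which is full-image (239.8,238.9). That matches my estimate of (0.528,-0.040). I'll descend on its home side and compute the arc.

>>> {"op": "apply_moves", "data": {
  "moves": [0,0,-1.4,0,0,0,0,0,-2.8,0,0,0,0,0,-4.2,0,0,0,0,0,-5.2,0,0,0,0,0,-5.5,0,0,0,0,0,-5.5,0,0,0,-0.1,-0.1,-5.5,0,0,0,-0.2,-0.2,-5.5,0,0,0,-0.25,-0.25,-5.5,0,0,0,-0.25,-0.25,-5.5,0,0,0]
}}

```text
clock: 6.58
tcp_pos: [0.5477, -0.0211, 0.1088]
orientation: [0.002, 0.386, 0.923, 0.001]
wrist_force: [1.8, 2.7, 1.5]
finger_gap: 0.0001
grip_force: 1.4
```

```bash
cat >> h.py <<'E'
P=np.array([.612,-.125])
def st():
    s=status.get_state();p=s["tcp_pos"];f=s["wrist_force"];q=s["orientation"]
    yaw=2*np.arctan2(q[1],q[2]);r=p[:2]-P;a=np.arctan2(r[1],r[0])
    t=np.array([-r[1],r[0]])/np.linalg.norm(r)
    print("t",s["clock"],"p",p.round(4),"ang",round(a,3),"r",np.linalg.norm(r).round(4),"yaw",yaw.round(3),"Ft",-(f[:2]@t).round(2),"F",f.round(1));return p
def arc(phis):
    p=st();r=p[:2]-P
    for f in phis:
        R=np.array([[np.cos(f),-np.sin(f)],[np.sin(f),np.cos(f)]])
        print(f.round(3),((R@r-r)/.025).round(2))
E
python3 -c "
from h import *
arc(np.arange(.05,.71,.05))"
```

```text
t 6.5833 p [ 0.5477 -0.0211  0.1088] ang 2.125 r 0.1222 yaw 0.792 Ft 2.93 F [1.8 2.7 1.5]
0.05 [-0.2  -0.13]
0.1 [-0.4  -0.28]
0.15 [-0.59 -0.43]
0.2 [-0.77 -0.59]
0.25 [-0.95 -0.77]
0.3 [-1.11 -0.95]
0.35 [-1.27 -1.13]
0.4 [-1.41 -1.33]
0.45 [-1.55 -1.53]
0.5 [-1.68 -1.74]
0.55 [-1.79 -1.96]
0.6 [-1.9  -2.18]
0.65 [-1.99 -2.4 ]
0.7 [-2.07 -2.63]
```

Contact is felt at about 3 N, the spring's home pull. I'll swing 0.45 rad along the arc, which is short of the earliest stop.

>>> {"op": "apply_moves", "data": {
  "moves": [-0.2,-0.13,0,0,0,0.05,-0.4,-0.28,0,0,0,0.1,-0.59,-0.43,0,0,0,0.15,-0.77,-0.59,0,0,0,0.2,-0.95,-0.77,0,0,0,0.25,-1.11,-0.95,0,0,0,0.3,-1.27,-1.13,0,0,0,0.35,-1.41,-1.33,0,0,0,0.4,-1.55,-1.53,0,0,0,0.45,-1.55,-1.53,0,0,0,0.45,-1.55,-1.53,0,0,0,0.45]
}}

```text
clock: 7.5
tcp_pos: [0.5089, -0.0591, 0.1084]
orientation: [0.002, 0.171, 0.985, 0.0]
wrist_force: [2.0, 3.3, 2.1]
finger_gap: -0.0001
grip_force: 2.0
```

```bash
python3 -c "
from h import *
arc(np.arange(.0125,.11,.0125))
s=vision.read_camera('side');im=s['image']
m=(im.max(axis=2)<45).astype(np.uint8); n,l,t,c=cv2.connectedComponentsWithStats(m[200:330,205:300])
print([((c[i]+[205,200]).round(1).tolist(),t[i].tolist()) for i in range(1,n) if t[i][4]>15])
"
```

```text
t 7.5 p [ 0.5089 -0.0591  0.1084] ang 2.573 r 0.1224 yaw 0.343 Ft 3.87 F [2.  3.3 2.1]
0.012 [-0.03 -0.05]
0.025 [-0.06 -0.1 ]
0.038 [-0.1  -0.16]
0.05 [-0.13 -0.21]
0.062 [-0.16 -0.26]
0.075 [-0.19 -0.32]
0.088 [-0.21 -0.37]
0.1 [-0.24 -0.42]
[([231.2, 224.6], [6, 0, 39, 67, 936])]
```

>>> {"op": "apply_moves", "data": {
  "moves": [-0.06,-0.1,0,0,0,0.025,-0.13,-0.21,0,0,0,0.05,-0.13,-0.21,0,0,0,0.05,-0.13,-0.21,0,0,0,0.05]
}}

```text
clock: 7.88
tcp_pos: [0.5046, -0.064, 0.1073]
orientation: [0.001, 0.146, 0.989, 0.0]
wrist_force: [3.3, 3.5, 3.0]
finger_gap: 0.0
grip_force: 2.1
```

```bash
python3 -c "
from h import *
arc(np.arange(.025,.11,.025))
"
```

```text
t 7.8833 p [ 0.5046 -0.064   0.1073] ang 2.625 r 0.1235 yaw 0.293 Ft 4.67 F [3.3 3.5 3. ]
0.025 [-0.06 -0.11]
0.05 [-0.12 -0.22]
0.075 [-0.17 -0.33]
0.1 [-0.22 -0.44]
```

>>> {"op": "apply_moves", "data": {
  "moves": [-0.06,-0.11,0,0,0,0.025,-0.12,-0.22,0,0,0,0.05,-0.12,-0.22,0,0,0,0.05,-0.12,-0.22,0,0,0,0.05]
}}

```text
clock: 8.22
tcp_pos: [0.5013, -0.0695, 0.107]
orientation: [0.0, 0.121, 0.993, 0.0]
wrist_force: [2.9, 3.2, 2.7]
finger_gap: -0.0002
grip_force: 2.2
```

```bash
python3 -c "
from h import *
arc(np.arange(.025,.11,.025))
"
```

```text
t 8.2167 p [ 0.5013 -0.0695  0.107 ] ang 2.677 r 0.1238 yaw 0.243 Ft 4.14 F [2.9 3.2 2.7]
0.025 [-0.05 -0.11]
0.05 [-0.11 -0.22]
0.075 [-0.15 -0.34]
0.1 [-0.2  -0.45]
```

>>> {"op": "apply_moves", "data": {
  "moves": [-0.05,-0.11,0,0,0,0.025,-0.11,-0.22,0,0,0,0.05,-0.11,-0.22,0,0,0,0.05,-0.11,-0.22,0,0,0,0.05]
}}

```text
clock: 8.55
tcp_pos: [0.4983, -0.075, 0.1068]
orientation: [0.0, 0.096, 0.995, 0.0]
wrist_force: [3.7, 4.7, 1.6]
finger_gap: -0.0
grip_force: 2.2
```

```bash
python3 -c "
from h import *
arc(np.arange(.025,.11,.025))
"
```

```text
t 8.55 p [ 0.4983 -0.075   0.1068] ang 2.727 r 0.1242 yaw 0.193 Ft 5.79 F [3.7 4.7 1.6]
0.025 [-0.05 -0.11]
0.05 [-0.09 -0.23]
0.075 [-0.14 -0.35]
0.1 [-0.18 -0.46]
```

>>> {"op": "apply_moves", "data": {
  "moves": [-0.05,-0.11,0,0,0,0.025,-0.05,-0.11,0,0,0,0.025,-0.05,-0.11,0,0,0,0.025]
}}

```text
clock: 8.8
tcp_pos: [0.4972, -0.0777, 0.1068]
orientation: [0.0, 0.084, 0.996, 0.0]
wrist_force: [4.5, 3.3, 1.2]
finger_gap: 0.0004
grip_force: 2.2
```

```bash
python3 -c "
from h import *
arc(np.arange(.025,.06,.0125))
s=vision.read_camera('side');print(blobs(s['image'],(8,150,100),(22,255,255),8)[0])
"
```

```text
t 8.8 p [ 0.4972 -0.0777  0.1068] ang 2.751 r 0.1242 yaw 0.168 Ft 4.76 F [4.5 3.3 1.2]
0.025 [-0.05 -0.12]
0.038 [-0.07 -0.17]
0.05 [-0.09 -0.23]
[([180.6, 186.8], [175, 186, 13, 3, 27]), ([301.2, 207.1], [297, 198, 9, 22, 91]), ([288.7, 274.9], [286, 266, 7, 18, 43])]
```

Gate unchanged at row 274.9, so this isn't the stop yet.

>>> {"op": "apply_moves", "data": {
  "moves": [-0.05,-0.12,0,0,0,0.025,-0.09,-0.23,0,0,0,0.05,-0.09,-0.23,0,0,0,0.05,-0.09,-0.23,0,0,0,0.05]
}}

```text
clock: 9.18
tcp_pos: [0.4948, -0.0834, 0.1067]
orientation: [-0.0, 0.059, 0.998, 0.0]
wrist_force: [3.8, 4.5, 0.7]
finger_gap: -0.0
grip_force: 2.3
```

```bash
cat > g.py <<'E'
from h import *
arc(np.arange(.0125,.06,.0125))
s=vision.read_camera('side');print([b for b in blobs(s['image'],(8,150,100),(22,255,255),8)[0] if 280<b[0][0]<295],[b for b in blobs(s['image'],(0,140,60),(7,255,255),25)[0]])
E
python3 g.py
```

```text
t 9.1833 p [ 0.4948 -0.0834  0.1067] ang 2.801 r 0.1244 yaw 0.119 Ft 5.47 F [3.8 4.5 0.7]
0.012 [-0.02 -0.06]
0.025 [-0.04 -0.12]
0.038 [-0.06 -0.18]
0.05 [-0.08 -0.24]
[([288.7, 274.9], [286, 266, 7, 18, 43])] [([350.8, 162.7], [346, 159, 13, 7, 33]), ([336.8, 250.4], [311, 235, 54, 32, 1259]), ([301.3, 284.4], [292, 276, 19, 20, 200]), ([381.8, 297.3], [376, 292, 12, 12, 106])]
```

>>> {"op": "apply_moves", "data": {
  "moves": [-0.04,-0.12,0,0,0,0.025,-0.08,-0.24,0,0,0,0.05,-0.08,-0.24,0,0,0,0.05,-0.08,-0.24,0,0,0,0.05]
}}

```text
clock: 9.57
tcp_pos: [0.4927, -0.0893, 0.1067]
orientation: [-0.0, 0.034, 0.999, 0.0]
wrist_force: [3.1, 4.2, 1.7]
finger_gap: -0.0003
grip_force: 2.3
```

```bash
python3 g.py
```

```text
t 9.5667 p [ 0.4927 -0.0893  0.1067] ang 2.851 r 0.1245 yaw 0.069 Ft 4.97 F [3.1 4.2 1.7]
0.012 [-0.02 -0.06]
0.025 [-0.03 -0.12]
0.038 [-0.05 -0.18]
0.05 [-0.07 -0.24]
[([288.7, 274.9], [286, 266, 7, 18, 42])] [([352.6, 162.6], [346, 159, 14, 7, 38]), ([336.9, 250.5], [311, 235, 54, 32, 1256]), ([301.5, 284.6], [292, 276, 19, 20, 209]), ([381.8, 297.4], [376, 292, 12, 12, 105])]
```

>>> {"op": "apply_moves", "data": {
  "moves": [-0.03,-0.12,0,0,0,0.025,-0.07,-0.24,0,0,0,0.05,-0.07,-0.24,0,0,0,0.05,-0.07,-0.24,0,0,0,0.05]
}}

```text
clock: 9.95
tcp_pos: [0.4908, -0.0952, 0.1066]
orientation: [-0.0, 0.009, 1.0, 0.001]
wrist_force: [3.9, 5.1, 1.2]
finger_gap: 0.0
grip_force: 2.4
```

```bash
python3 g.py
```

```text
t 9.95 p [ 0.4908 -0.0952  0.1066] ang 2.901 r 0.1248 yaw 0.019 Ft 5.85 F [3.9 5.1 1.2]
0.012 [-0.01 -0.06]
0.025 [-0.03 -0.12]
0.038 [-0.04 -0.18]
0.05 [-0.05 -0.24]
[([288.6, 274.8], [286, 266, 7, 18, 44])] [([349.8, 162.2], [346, 159, 9, 7, 33]), ([336.8, 250.3], [311, 235, 54, 32, 1257]), ([301.3, 284.5], [292, 276, 19, 19, 211]), ([381.8, 297.3], [376, 292, 12, 12, 104])]
```

>>> {"op": "apply_moves", "data": {
  "moves": [-0.01,-0.06,0,0,0,0.012,-0.03,-0.12,0,0,0,0.025,-0.04,-0.18,0,0,0,0.038,-0.04,-0.18,0,0,0,0.038,-0.04,-0.18,0,0,0,0.038]
}}

```text
clock: 10.42
tcp_pos: [0.4897, -0.0993, 0.1065]
orientation: [-0.0, -0.01, 1.0, 0.001]
wrist_force: [2.7, 6.2, 1.7]
finger_gap: 0.0001
grip_force: 2.9
```

```bash
python3 g.py
```

```text
t 10.4167 p [ 0.4897 -0.0993  0.1065] ang 2.935 r 0.1249 yaw -0.019 Ft 6.58 F [2.7 6.2 1.7]
0.012 [-0.01 -0.06]
0.025 [-0.02 -0.12]
0.038 [-0.04 -0.18]
0.05 [-0.05 -0.25]
[([288.7, 274.4], [286, 265, 7, 19, 45])] [([349.7, 162.7], [346, 159, 9, 7, 26]), ([336.9, 250.4], [311, 235, 54, 32, 1243]), ([301.1, 284.4], [292, 276, 19, 20, 198]), ([381.6, 297.4], [376, 292, 12, 12, 109])]
```

>>> {"op": "apply_moves", "data": {
  "moves": [-0.01,-0.06,0,0,0,0.012,-0.02,-0.12,0,0,0,0.025,-0.02,-0.12,0,0,0,0.025,-0.02,-0.12,0,0,0,0.025]
}}

```text
clock: 10.8
tcp_pos: [0.4892, -0.1018, 0.1066]
orientation: [-0.0, -0.022, 1.0, 0.001]
wrist_force: [2.5, 7.2, 2.6]
finger_gap: 0.0001
grip_force: 3.6
```

```bash
python3 g.py
```

```text
t 10.8 p [ 0.4892 -0.1018  0.1066] ang 2.955 r 0.125 yaw -0.045 Ft 7.54 F [2.5 7.2 2.6]
0.012 [-0.01 -0.06]
0.025 [-0.02 -0.12]
0.038 [-0.03 -0.18]
0.05 [-0.04 -0.25]
[([289.5, 272.2], [286, 262, 8, 21, 48])] [([349.7, 162.0], [346, 159, 9, 7, 28]), ([336.9, 250.4], [311, 235, 54, 32, 1253]), ([301.5, 284.4], [293, 276, 18, 19, 201]), ([381.7, 297.4], [376, 292, 12, 12, 107])]
```

The stop is found: the force is rising and the gate has lifted about 10 mm. I'll press on gently.

>>> {"op": "apply_moves", "data": {
  "moves": [-0.01,-0.06,0,0,0,0.012,-0.02,-0.12,0,0,0,0.025,-0.03,-0.18,0,0,0,0.038,-0.03,-0.18,0,0,0,0.038,-0.03,-0.18,0,0,0,0.038]
}}

```text
clock: 11.27
tcp_pos: [0.4884, -0.1057, 0.1065]
orientation: [-0.0, -0.042, 0.999, 0.002]
wrist_force: [4.1, 9.5, 3.2]
finger_gap: 0.0001
grip_force: 4.5
```

```bash
python3 g.py
```

```text
t 11.2667 p [ 0.4884 -0.1057  0.1065] ang 2.987 r 0.1251 yaw -0.083 Ft 10.01 F [4.1 9.5 3.2]
0.012 [-0.01 -0.06]
0.025 [-0.02 -0.12]
0.038 [-0.03 -0.19]
0.05 [-0.03 -0.25]
[([290.4, 267.6], [286, 254, 9, 30, 67])] [([349.9, 162.3], [346, 159, 9, 7, 28]), ([336.8, 250.4], [311, 235, 54, 32, 1246]), ([299.7, 285.1], [294, 277, 13, 18, 139]), ([381.6, 297.3], [376, 292, 12, 12, 103])]
```

>>> {"op": "apply_moves", "data": {
  "moves": [-0.01,-0.07,0,0,0,0.014,-0.01,-0.07,0,0,0,0.014,-0.01,-0.07,0,0,0,0.014,-0.01,-0.07,0,0,0,0.014,-0.01,-0.07,0,0,0,0.014,-0.01,-0.07,0,0,0,0.014,-0.01,-0.07,0,0,0,0.014,-0.01,-0.07,0,0,0,0.014]
}}

```text
clock: 11.98
tcp_pos: [0.4882, -0.107, 0.1065]
orientation: [-0.0, -0.049, 0.999, 0.002]
wrist_force: [4.8, 11.0, 3.0]
finger_gap: -0.0001
grip_force: 5.3
```

```bash
python3 g.py
```

```text
t 11.9833 p [ 0.4882 -0.107   0.1065] ang 2.997 r 0.1251 yaw -0.098 Ft 11.61 F [ 4.8 11.   3. ]
0.012 [-0.01 -0.06]
0.025 [-0.02 -0.12]
0.038 [-0.02 -0.19]
0.05 [-0.03 -0.25]
[([290.0, 262.8], [287, 252, 8, 22, 56]), ([292.6, 279.1], [292, 275, 2, 9, 13])] [([349.8, 162.1], [346, 159, 10, 7, 32]), ([336.9, 250.3], [310, 235, 55, 32, 1245]), ([237.0, 301.3], [227, 292, 21, 20, 294]), ([381.7, 297.3], [376, 292, 12, 12, 103])]
```

The gate is up and the sweet has rolled to (237,301). I'll check it's at the chute's end and compute the way back.

```bash
python3 -c "
from h import *
s=vision.read_camera('side');t=vision.read_camera('top')
print(proj(s,(.4774,-.193,.098)),[b for b in blobs(s['image'],(0,140,60),(7,255,255),100)[0]])
arc(-np.arange(.1,.96,.085))
"
```

```text
[239.68172356 303.02151113] [([336.9, 250.5], [311, 235, 54, 32, 1259]), ([236.9, 301.4], [227, 292, 21, 20, 305]), ([381.6, 297.4], [376, 292, 12, 12, 107])]
t 12.1333 p [ 0.4882 -0.107   0.1065] ang 2.997 r 0.1251 yaw -0.098 Ft 11.68 F [ 5.5 11.   2.5]
-0.1 [0.1  0.49]
-0.185 [0.22 0.9 ]
-0.27 [0.37 1.29]
-0.355 [0.56 1.68]
-0.44 [0.78 2.04]
-0.525 [1.03 2.39]
-0.61 [1.31 2.71]
-0.695 [1.61 3.  ]
-0.78 [1.94 3.27]
-0.865 [2.29 3.52]
-0.95 [2.66 3.73]
```

>>> {"op": "apply_moves", "data": {
  "moves": [0.1,0.49,0,0,0,-0.1,0.22,0.9,0,0,0,-0.185,0.37,1.29,0,0,0,-0.27,0.56,1.68,0,0,0,-0.355,0.78,2.04,0,0,0,-0.44,1.03,2.39,0,0,0,-0.525,1.31,2.71,0,0,0,-0.61,1.61,3.0,0,0,0,-0.695,1.94,3.27,0,0,0,-0.78,2.29,3.52,0,0,0,-0.865,2.66,3.73,0,0,0,-0.93,2.66,3.73,0,0,0,-0.93,2.66,3.73,0,0,0,-0.93]
}}

```text
clock: 13.22
tcp_pos: [0.554, -0.0165, 0.106]
orientation: [-0.001, 0.404, 0.915, -0.001]
wrist_force: [-0.4, 0.0, 0.4]
finger_gap: 0.0
grip_force: 0.0
```

```bash
python3 g.py
```

```text
t 13.2167 p [ 0.554  -0.0165  0.106 ] ang 2.062 r 0.123 yaw 0.831 Ft -0.3 F [-0.4  0.   0.4]
0.012 [-0.05 -0.03]
0.025 [-0.11 -0.06]
0.038 [-0.16 -0.09]
0.05 [-0.21 -0.12]
[([288.5, 274.8], [286, 266, 7, 18, 48])] [([351.7, 162.3], [346, 159, 14, 7, 38]), ([336.8, 250.4], [310, 235, 55, 32, 1247]), ([236.9, 301.3], [227, 292, 21, 20, 309]), ([381.8, 297.3], [376, 292, 12, 12, 103])]
```

>>> {"op": "apply_moves", "data": {
  "moves": [0,0,1.4,0,0,0,0,0,2.8,0,0,0,0,0,4.2,0,0,0.1,0,0,5.4,0,0,0.2,1.2,-0.3,5.6,0,0,0.3,2.6,-0.6,5.6,0,0,0.4,4.0,-0.9,5.6,0,0,0.5,5.2,-1.2,5.6,0,0,0.6,5.7,-1.26,5.6,0,0,0.65,5.7,-1.26,5.6,0,0,0.65,5.7,-1.26,4.6,0,0,0.65,5.7,-1.26,3.4,0,0,0.65,5.7,-1.26,2.6,0,0,0.65,5.7,-1.26,2.5,0,0,0.65,5.7,-1.26,2.5,0,0,0.65]
}}

```text
clock: 14.52
tcp_pos: [0.6951, -0.0478, 0.168]
orientation: [-0.002, 0.091, 0.996, 0.0]
wrist_force: [0.3, 0.3, 0.1]
finger_gap: 0.0
grip_force: 0.0
```

```bash
python3 - <<'E'
from h import *
st()
s=vision.read_camera("side");print([b for b in blobs(s["image"],(8,150,100),(22,255,255))[0]])
cv2.imwrite("pics/c3.png",cv2.resize(s["image"][140:330,200:390],(560,560),interpolation=cv2.INTER_CUBIC))
E
```

```text
t 14.5167 p [ 0.6951 -0.0478  0.168 ] ang 0.749 r 0.1134 yaw 0.183 Ft -0.07 F [0.3 0.3 0.1]
[([181.0, 186.7], [175, 186, 13, 3, 27]), ([300.8, 205.6], [296, 198, 10, 16, 75]), ([288.5, 274.8], [286, 266, 7, 18, 48])]
```

View pics/c3.png

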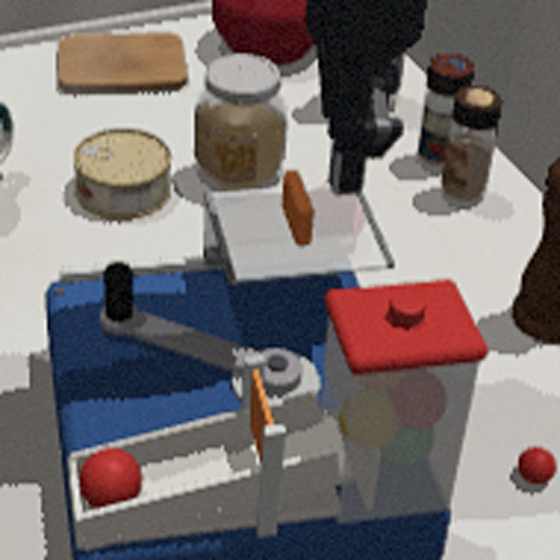

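The crop shows the sweet at the chute's end (110,478), the lever home, the gate down, and the fingers behind the fin (298,207). I'll push the guard shut.

>>> {"op": "apply_moves", "data": {
  "moves": [-0.24,0.04,0,0,0,0,-0.47,0.09,0,0,0,0,-0.71,0.13,0,0,0,0,-0.94,0.17,0,0,0,0,-1.18,0.22,0,0,0,0,-1.42,0.26,0,0,0,0,-1.65,0.3,0,0,0,0,-1.89,0.34,0,0,0,0,-2.12,0.39,0,0,0,0,-2.36,0.43,0,0,0,0,-2.6,0.47,0,0,0,0,-2.83,0.52,0,0,0,0,-3.07,0.56,0,0,0,0,-3.3,0.6,0,0,0,0,-3.54,0.64,0,0,0,0,-3.78,0.69,0,0,0,0,-4.0,0.73,0,0,0,0,-4.1,0.75,0,0,0,0]
}}

```text
clock: 16.07
tcp_pos: [0.5939, -0.0288, 0.1692]
orientation: [-0.0, 0.091, 0.996, 0.0]
wrist_force: [2.4, 0.7, -0.9]
finger_gap: 0.0003
grip_force: 1.0
```

>>> {"op": "apply_moves", "data": {
  "moves": [-0.08,0.01,0,0,0,0,-0.16,0.03,0,0,0,0,-0.24,0.04,0,0,0,0,-0.24,0.04,0,0,0,0]
}}

```text
clock: 16.4
tcp_pos: [0.5886, -0.0281, 0.1692]
orientation: [-0.0, 0.091, 0.996, -0.0]
wrist_force: [1.1, 0.2, 1.1]
finger_gap: 0.0002
grip_force: 0.4
```

>>> {"op": "apply_moves", "data": {
  "moves": [-0.06,0.01,0,0,0,0,-0.12,0.02,0,0,0,0,-0.18,0.03,0,0,0,0,-0.22,0.04,0,0,0,0,-0.22,0.04,0,0,0,0]
}}

```text
clock: 16.82
tcp_pos: [0.5832, -0.027, 0.1693]
orientation: [-0.0, 0.091, 0.996, -0.0]
wrist_force: [0.7, 0.5, -0.6]
finger_gap: 0.0006
grip_force: 0.6
```

>>> {"op": "apply_moves", "data": {
  "moves": [-0.05,0.01,0,0,0,0,-0.1,0.02,0,0,0,0,-0.15,0.03,0,0,0,0,-0.15,0.03,0,0,0,0]
}}

```text
clock: 17.15
tcp_pos: [0.5799, -0.0264, 0.1694]
orientation: [0.0, 0.091, 0.996, -0.0]
wrist_force: [2.9, 0.0, -1.5]
finger_gap: 0.0
grip_force: 1.5
```

>>> {"op": "apply_moves", "data": {
  "moves": [-0.05,0.01,0,0,0,0,-0.1,0.02,0,0,0,0,-0.15,0.03,0,0,0,0,-0.15,0.03,0,0,0,0]
}}

```text
clock: 17.48
tcp_pos: [0.5796, -0.0264, 0.1696]
orientation: [0.004, 0.091, 0.996, -0.0]
wrist_force: [13.1, -1.6, -7.5]
finger_gap: -0.0002
grip_force: 6.1
```

The shut end is felt at 13 N, and the travel of about 0.10 m matches the full slide. I'll back off, rise, retreat and check.

>>> {"op": "apply_moves", "data": {
  "moves": [0.3,-0.05,0,0,0,0,0.6,-0.1,0,0,0,0,0.6,-0.1,0.2,0,0,0,0.6,-0.1,1.6,0,0,0,0.6,-0.1,3.0,0,0,0,0.6,-0.1,4.4,0,0,0,-0.8,0.2,4.8,0,0,0,-2.2,0.6,4.8,0,0,0,-3.6,1.2,4.8,0,0,0,-5.0,2.5,4.8,0,0,0,-6.0,4,4.8,0,0,0,-7.0,5.5,4.8,0,0,0,-7.5,7,4.8,0,0,0,-7.5,8.5,4.8,0,0,0,-7.5,10,4.8,0,0,0,-7.5,10,4.8,0,0,0,-7.5,10,4.8,0,0,0]
}}

```text
clock: 18.9
tcp_pos: [0.3872, 0.2263, 0.2895]
orientation: [-0.0, 0.088, 0.996, -0.0]
wrist_force: [-0.3, 0.7, -0.2]
finger_gap: -0.0001
grip_force: 0.0
```

```bash
python3 - <<'E'
from h import *
st()
t=vision.read_camera("top");s=vision.read_camera("side")
print([b for b in blobs(s["image"],(8,150,100),(22,255,255))[0]])
for x in[b for b in blobs(s["image"],(8,150,100),(22,255,255))[0]][1:2]:print(plane(s,x[0],.155))
cv2.imwrite("pics/c4.png",np.hstack([cv2.resize(i["image"],(400,300),interpolation=cv2.INTER_AREA) for i in(t,s)]))
E
```

```text
t 18.9 p [0.3872 0.2263 0.2895] ang 2.14 r 0.4171 yaw 0.176 Ft 0.12 F [-0.3  0.7 -0.2]
[([181.3, 186.9], [176, 186, 12, 3, 24]), ([252.2, 209.3], [249, 201, 8, 17, 90]), ([288.5, 274.7], [286, 266, 7, 18, 46])]
[ 0.56346852 -0.01469036  0.155     ]
```

View pics/c4.png

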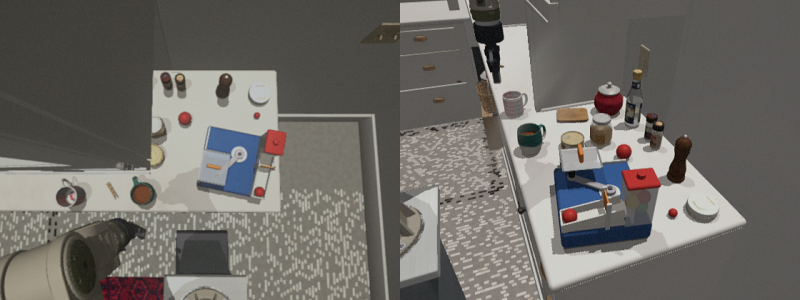

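The arm is clear. The guard is shut, the sweet is at the chute's end (259,192 in the top half), and the mug, tin and jar haven't moved. Handing in.

```bash
python3 -c "
from workcell import job
print(job.hand_in())"
```

```text
the job is handed in; nothing more can be done
None
```

I've handed the job in: the red sweet is at the end of the chute, the lever is back home, the guard is fully shut, and the mug, tin and jar were not touched; it took about 19 s of the 72 s allowed.

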